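Move the wax pot to the keep-warm plate past the counterweighted stop arm

TASK

The casting wax has melted: swing up the counterweighted stop arm between the two plates of the hotplate until it stays open by itself, then slide the lidded pot sideways from the round plate onto the middle of the square keep-warm plate, without lifting or tipping the pot. Let go of it there, with the arm still open, and leave the other things on the bench where they are.

Things in the scene. Friction and masses are not known exactly. Their poses are not given: they have to be found in the camera images.
- hob: Fixed white twin hotplate: a flat slab 300 mm (its x) by 500 mm (its y), its flat top 45 mm above the bench. Origin on the bench; the slab reaches from 130 mm in front of it (-x, the robot's side) to 170 mm behind it. x axis points away from the robot, y to the left, z up.
- rail_mid (a point): Middle of the fixed steel utensil rail (12 mm diameter) that runs along the hotplate's y, 270 mm above the bench at the hotplate's x = +30 mm, straight above the middles of both plates and so above the pot's knob. It ends on two 12 mm posts, 235 mm to either side. A gripper on the knob must lean back towards the robot to keep its body clear of this rail.
- round_plate: Round cast plate, 164 mm across, flush in the hotplate's top, where the pot stands at the start. Origin at its middle, on the hotplate's top. Lies at x = +30 mm and y = +110 or -110 mm of the hotplate (left or right varies).
- square_plate: Square plain keep-warm plate, 164 mm by 164 mm, flush in the hotplate's top, beside the round one, middle to middle 220 mm. Origin at its middle, on the hotplate's top.
- stop_arm (a joint): Hinge of the stop arm, rad: 0 = down, level, pointing to the robot, barring the way between the plates 40 mm above the hotplate's top; 1.75 = fully open, upright and leaning slightly back on its stop. Turns about the hotplate's y axis. A counterweight: it falls shut below about 0.55 rad and falls open by itself above; lifting takes about 0.5 N at its grip.
- stop_pivot (a point): Hinge axis of the stop arm, midway between the plates at the rear of the hotplate (x = +130 mm, y = 0 of the hotplate), 85 mm above the bench.
- stop_grip (a point): Point to hold on the stop arm, on its centre line, 175 mm from the hinge, 20 mm from its free end, on its round black rubber sleeve (22 mm diameter, the last 60 mm of the arm). The rest of the arm is a 14 mm steel bar; the dark counterweight sits above the hinge.
- pot_knob (a point): Centre of the black upright cylindrical knob (30 mm diameter, 42 mm tall) fixed on the pot's lid: on the pot's axis, 94 mm above its flat bottom, 23 mm above the lid. z is the pot's upright axis. The loose lidded aluminium pot is 124 mm across (lid 130 mm), 112 mm high with the knob, 0.5 to 0.85 kg, lid fixed on; two small ears reach 82 mm from its axis.
- jar: Bystander: green glass jar, 80 mm across, 120 mm high, standing left of the hotplate; origin under it.
- mallet: Bystander: hammer lying right of the hotplate; origin under it.
- plaster_ball: Bystander: flat-footed plaster ball, 110 mm across, 92 mm high, left of the hotplate; origin under it.
Mind the look-alikes: they are no part of the job. Leave any blue look-alike of the part that bears pot_knob alone.

How it is judged:
By the outcome, as a careful person would: the job done as asked, in the order asked, and still so for the second after the job is handed in, with the robot touching nothing.
It also fails if it takes over 54 s, if anything falls off the work surface, if the arm or the gripper's body presses on something with over 40 N, if the wrist force passes 120 N, or if a joint passes its speed limit or range.

ROBOT

A 7-joint arm with a two-finger parallel gripper is mounted at the origin on the work surface. World frame = base frame: x ahead of the robot, y to its left, z up, the work surface at z = 0. Lengths are in m, angles in rad, forces in N, time in s.
With the tool pointing down it reaches from about 0.425 to 0.925 m from the base axis. Payload 6.8 kg.
Tool frame: the origin (TCP) lies on the front face of the gripper's body, between the roots of the fingers; the fingertips stand 73 mm ahead of it and the grasp point (between the pads) lies 54 mm ahead of it; z points along the fingers, x is the direction in which the jaws open and shut, and the axes are right-handed (so a half turn about z gives the same grasp; the last joint's range is limited). The gripper opens to 85 mm and grips with 20 to 120 N. Pads are 22 mm wide; open, the fingers measure 114 mm over their backs; the gripper's body (76 mm by 85 mm) begins 54 mm behind the grasp point. The pads swing forward as they close: fully open they stand 13 mm farther back than shut.
Start: joints at [-1.208, 0.477, 0.022, 1.555, -0.011, 1.109, -0.083], TCP at [0.306, 0.602, 0.304] pointing down, gripper open.
Joint ranges: [-2.96, 2.96], [-0.34, 2.1], [-1.41, 1.46], [0.24, 2.44], [-1.37, 4.51], [0.17, 1.92], [-2.96, 2.96]. Speed limits (rad/s): [2.39, 2.39, 3.14, 3.14, 3.14, 3.14, 3.14].

INTERFACE

Orientations are given as a unit quaternion [w, x, y, z].
In Python, from station import get_obs, read_camera, hand_in gives the robot as it stands. The module is installed in compiled form; this text tells all that it offers.
- The arm moves only by the shell command python3 -m creep 'ROWS' [FORCE]. ROWS is JSON, a list that holds one entry, the list of rows, each a list of 7 numbers: the turn, a rotation vector about the tool's x, y, z in rad, then the shift along the tool's x, y, z in m, then the finger opening in m, from 0 to 0.0854. A call has 1 to 20 rows; each row shifts and turns the pose as measured when the row begins, along the tool's axes as they then stand; what a row does not reach is not made up. A row lasts 1/12 s, in which the tool goes at most 41.7 mm and 7.16 degrees, less where a joint would pass 70% of its speed; a pose out of reach is approached as far as the arm can. A call is refused whole if a number of a shift passes 0.0417 or a number of a turn 0.125, either way. A call with a gripper value outside its range is refused whole. The fingers move at their own pace and stop on an object; FORCE is the grip in N (left out, the last holds). Time passes only in rows, so rows that do not move let the fingers close. It gives the time, the measured TCP pose, the force and the opening at its end, in the units of the state.
- get_obs(): the state, without advancing time (a new reading comes with each control period).
- read_camera(name): name is "scene" or "top" or "wrist"; returns a dict with "color" (480x640x3 uint8, red, green, blue), "range_z" (480x640 float32, m along the optical axis (not along the pixel's ray), 0 where there is no reading), "fovy" (degrees; the focal length in pixels is half the picture's height over the tangent of half this angle, whatever the lens; pixels are square), "cx", "cy" (the principal point, pixels), "rvec" (rotation vector, rad) and "tvec" (3), from world to camera coordinates, as OpenCV has them. Camera axes: x right, y down, z forward; pixel columns grow to the right and rows downward; lengths in m; the calibration is good to about 2 mm. A picture is of the moment at which its call begins.
- hand_in(): hands the job in, once; it reports no verdict.
The state is a dict: "t": time; "q": joint angles; "joint_vel": joint speeds; "joint_torque": joint torques, N m; "eef_pos": TCP position; "tool_rot": TCP orientation; "contact_force": force on the tool from outside, world axes, zero at the start; "torque": the same for the moment, N m; "gripper_width": opening from 0.0 (shut) to 1.0 (fully open).
Only numpy, scipy, OpenCV 4.12 (cv2) and the standard library are available. Lean on these libraries where they do the work, as an engineer would, in place of code of your own. Each camera call takes 0.05 s, during which the arm holds its last target.

## Working session

There is one attempt and no reset: what is moved stays moved. The work goes in short steps, Python scripts to look and compute and a shell command to move; the robot and the scene stay as the last step left them, time stands still between calls to the robot, and variables do not carry over. Pictures are saved under pics/ and viewed, and the job is handed in when it is done.

```bash
mkdir -p pics; ls
cat > h.py <<'E'
import numpy as np, cv2
from station import get_obs, read_camera
def cam(n):
    d=read_camera(n); f=240/np.tan(np.radians(d['fovy'])/2)
    R,_=cv2.Rodrigues(np.array(d['rvec'],float)); t=np.array(d['tvec'],float).ravel()
    return d,f,R,t
def depth_pts(d,f,R,t):
    v,u=np.mgrid[0:480,0:640]; z=d['range_z']
    P=np.stack([(u-d['cx'])/f*z,(v-d['cy'])/f*z,z],-1)
    return (P-t)@R
def ray(d,f,R,t,u,v,h):
    r=np.array([(u-d['cx'])/f,(v-d['cy'])/f,1])@R; c=-R.T@t
    return c+r*(h-c[2])/r[2]
def proj(d,f,R,t,P):
    q=R@np.array(P)+t; return q[0]/q[2]*f+d['cx'],q[1]/q[2]*f+d['cy']
def save(d,n): cv2.imwrite('pics/'+n+'.png',d['color'][...,::-1])
E
python3 - <<'E'
from h import *
for n in ['scene','top','wrist']:
    c=cam(n); save(c[0],n+'0'); print(n,c[0]['fovy'],-c[2].T@c[3])
o=get_obs(); print(o)
E
```

```text
pics
scene 51.82286554974124 [1.25956568 0.48201278 1.26332449]
top 47.29036646207026 [ 0.27547238 -0.01913268  1.5923688 ]
wrist 62.57132319733519 [0.24496931 0.63201993 0.37401719]
{'t': 0.15, 'q': array([-1.20809411,  0.47761129,  0.02237478,  1.55617182, -0.01156042,
        1.10933203, -0.08307922]), 'joint_vel': array([ 0.00185329, -0.00307193, -0.00010585, -0.00280303,  0.00015942,
        0.00171248,  0.00153931]), 'joint_torque': array([ 2.66379458e-03, -5.96925044e+01,  1.61003239e+00, -2.81491184e+01,
        1.26752738e-02,  6.59851969e-03, -8.10802135e-06]), 'eef_pos': array([0.30602603, 0.60125803, 0.303171  ]), 'tool_rot': array([ 3.88191926e-04,  8.52529202e-01,  5.22679131e-01, -5.79611598e-04]), 'contact_force': array([0.60702156, 0.22388735, 0.15822261]), 'torque': array([-0.04983044, -0.01308596, -0.02871869]), 'gripper_width': 1.0011799121559444}
```

View pics/scene0.png

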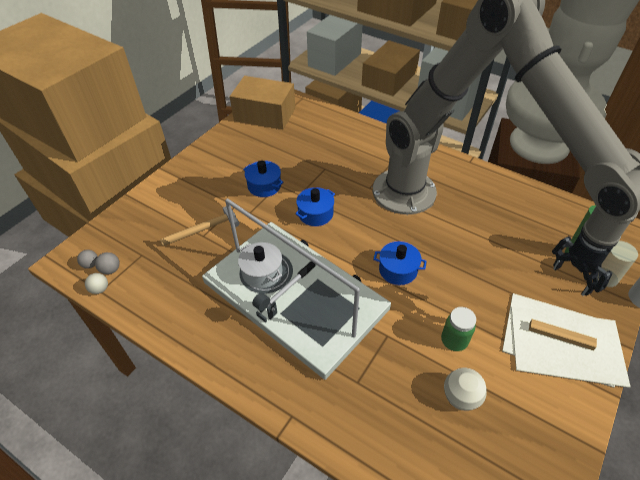

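View pics/top0.png

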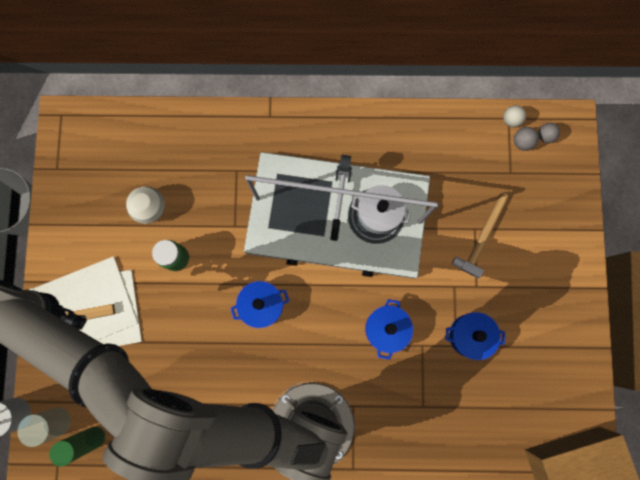

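View pics/wrist0.png

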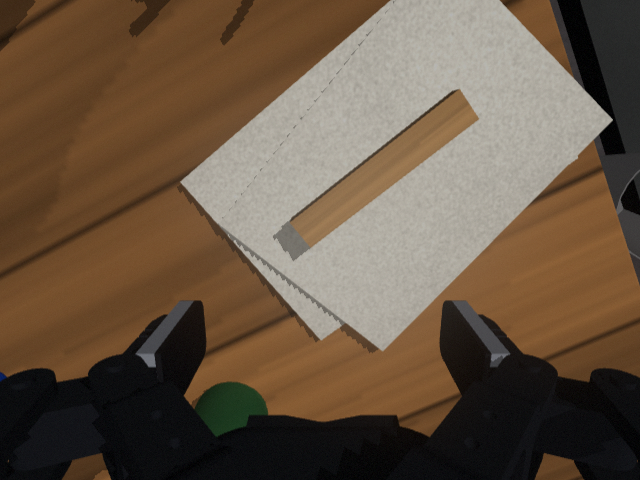

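The silver pot on the hob is the target: knob at scene (259,253), top (383,206). The look-alikes are the blue pots at scene (263,178), (315,205) and (400,262). The stop arm lies between the plates, with its black sleeve at scene (306,271), top (335,230). Next I measure and check with a close crop.

Run:
```python
from h import *
for n in ['scene','top']:
    c=cam(n); d=c[0]; P=depth_pts(*c)
    z=P[...,2]; col=d['color'].astype(int)
    roi=(P[...,0]>.3)&(P[...,0]<.9)&(P[...,1]>-.5)&(P[...,1]<.4)
    m=roi&(abs(z-.045)<.012)
    m=cv2.morphologyEx(m.astype(np.uint8),cv2.MORPH_OPEN,np.ones((3,3)))
    k,l,s,_=cv2.connectedComponentsWithStats(m); i=1+np.argmax(s[1:,4]); 
    # use cast onto plane
    ys,xs=np.where(l==i); W=np.array([ray(*c,u,v,.045)[:2] for u,v in zip(xs,ys)])
    r=cv2.minAreaRect((W*1000).astype(np.float32)); print(n,'slab',r,np.median(z[l==i]))
    W=W[np.hypot(*(W-np.median(W,0)).T)<.5]
    # knob top: black, z~.157
    g=col.max(-1)
    for name,mm in [('knobtop',roi&(abs(z-.157)<.006)&(g<60)),('lid',roi&(abs(z-.116)<.006)),('sleeve',roi&(z>.075)&(z<.105)&(g<60))]:
        k,l,s,ce=cv2.connectedComponentsWithStats(mm.astype(np.uint8))
        for j in range(1,k):
            if s[j,4]>25:
                Q=P[l==j]; print(n,name,s[j,4],ce[j].round(),np.median(Q,0).round(4),Q.min(0).round(3),Q.max(0).round(3))
    crop=d['color'][140:300,220:460] if n=='top' else d['color'][180:380,190:400]
    cv2.imwrite(f'pics/crop_{n}.png',cv2.resize(crop,None,fx=3,fy=3,interpolation=cv2.INTER_CUBIC)[...,::-1])
```

```text
scene slab ((598.4261474609375, -60.629669189453125), (501.4047546386719, 314.2122802734375), 82.126220703125) 0.04369595827843392
scene knobtop 65 [258. 250.] [ 0.6048 -0.1814  0.1552] [ 0.591 -0.198  0.151] [ 0.617 -0.168  0.161]
scene lid 728 [260. 261.] [ 0.6134 -0.1742  0.1127] [ 0.539 -0.245  0.11 ] [ 0.669 -0.119  0.122]
scene lid 29 [402. 248.] [0.3387 0.1562 0.1113] [0.326 0.139 0.11 ] [0.354 0.167 0.116]
scene lid 37 [263. 306.] [ 0.736  -0.0692  0.1179] [ 0.71  -0.088  0.11 ] [ 0.75  -0.065  0.122]
scene lid 164 [456. 315.] [0.4754 0.3889 0.1181] [0.439 0.373 0.111] [0.507 0.4   0.122]
scene sleeve 56 [400. 255.] [0.348  0.1565 0.0906] [0.336 0.139 0.076] [0.352 0.167 0.105]
scene sleeve 118 [307. 269.] [ 0.5465 -0.0539  0.0919] [ 0.517 -0.068  0.082] [ 0.576 -0.044  0.098]
scene sleeve 34 [271. 309.] [ 0.7167 -0.0598  0.0928] [ 0.7   -0.066  0.076] [ 0.727 -0.056  0.103]
top slab ((546.5361938476562, -59.755340576171875), (498.5774230957031, 225.10374450683594), 82.18672943115234) 0.04515437544612487
top knobtop 80 [383. 205.] [ 0.6013 -0.1847  0.157 ] [ 0.588 -0.199  0.151] [ 0.613 -0.171  0.163]
top lid 195 [384. 191.] [ 0.6492 -0.1928  0.1135] [ 0.635 -0.239  0.11 ] [ 0.666 -0.148  0.12 ]
top lid 913 [381. 214.] [ 0.5842 -0.1812  0.1141] [ 0.537 -0.251  0.11 ] [ 0.632 -0.121  0.122]
top lid 165 [171. 253.] [0.4694 0.3871 0.119 ] [0.437 0.37  0.11 ] [0.503 0.4   0.122]
top lid 58 [257. 303.] [0.3343 0.149  0.1127] [0.321 0.137 0.11 ] [0.348 0.164 0.12 ]
top sleeve 137 [335. 230.] [ 0.542  -0.0585  0.094 ] [ 0.514 -0.07   0.082] [ 0.57  -0.048  0.104]
top sleeve 81 [179. 255.] [0.4689 0.3696 0.0884] [0.432 0.364 0.075] [0.499 0.396 0.101]
```

View pics/crop_top.png

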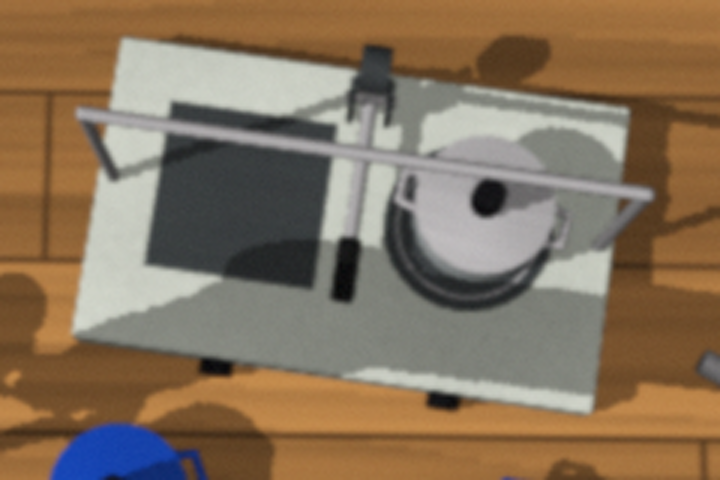

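View pics/crop_scene.png

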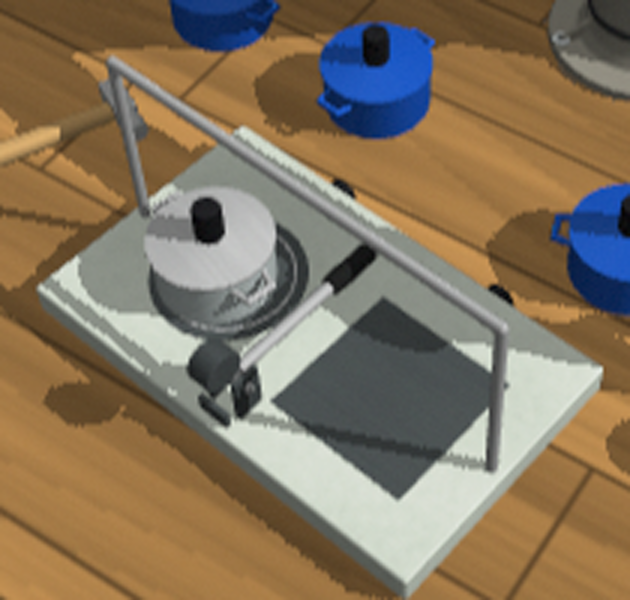

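Run:
```python
from h import *
def hobfrom(c,pts): return np.array([ray(*c,u,v,.045)[:2] for u,v in pts])
c=cam('top')
C=hobfrom(c,[(260.7,152.7),(429.3,176),(417.3,276.5),(245,250.5)]); print(C.round(4), C.mean(0)); 
c2=cam('scene')
for n,cc in (('top',c),('scene',c2)):
    d=cc[0]; P=depth_pts(*cc); g=d['color'].astype(int).max(-1)
    m=(g<85)&(abs(P[...,2]-.045)<.008)&(P[...,0]>.48)&(P[...,0]<.75)&(P[...,1]>-.06)&(P[...,1]<.16)
    m=cv2.morphologyEx(m.astype(np.uint8),cv2.MORPH_OPEN,np.ones((3,3)))
    k,l,s,_=cv2.connectedComponentsWithStats(m); i=1+np.argmax(s[1:,4])
    ys,xs=np.where(l==i); W=np.array([ray(*cc,u,v,.045)[:2] for u,v in zip(xs,ys)])
    print(n,'square',cv2.minAreaRect((W*1000).astype(np.float32)))
    # white slab mask
    col=d['color'].astype(int); sat=col.max(-1)-col.min(-1)
    m=(abs(P[...,2]-.045)<.006)&(P[...,0]>.4)&(P[...,0]<.85)&(P[...,1]>-.4)&(P[...,1]<.3)&(sat<40)
    ys,xs=np.where(m); W=np.array([ray(*cc,u,v,.045)[:2] for u,v in zip(xs,ys)])
    r=cv2.minAreaRect((W*1000).astype(np.float32)); print(n,'white',r)
    # rail pts
    m=(abs(P[...,2]-.272)<.012)&(P[...,0]>.5)&(P[...,0]<.8)&(P[...,1]>-.4)&(P[...,1]<.3)
    Q=P[m]; print('rail',len(Q), np.polyfit(Q[:,1],Q[:,0],1),Q.min(0),Q.max(0))
    # arm bar
    m=(abs(P[...,2]-.09)<.012)&(P[...,0]>.5)&(P[...,0]<.7)&(P[...,1]>-.1)&(P[...,1]<-.03)
    Q=P[m]; print('bar',len(Q), np.polyfit(Q[:,0],Q[:,1],1),Q.min(0),Q.max(0))
```

```text
[[ 0.7779  0.159 ]
 [ 0.712  -0.3324]
 [ 0.4192 -0.2932]
 [ 0.4884  0.1964]] [ 0.59938796 -0.06752289]
top square ((608.2066040039062, 43.28115463256836), (160.60812377929688, 131.1396942138672), 82.505615234375)
top white ((591.1722412109375, -65.84307861328125), (498.67144775390625, 313.36419677734375), 82.0865249633789)
rail 952 [0.13752822 0.61687771] [ 0.57070887 -0.30577642  0.2611254 ] [0.64447076 0.16797143 0.28341433]
bar 371 [-0.13428054  0.01345891] [ 0.5137242  -0.09961678  0.07952756] [ 0.6998392  -0.04511198  0.10166176]
scene square ((622.5020141601562, 42.16847610473633), (161.6080322265625, 162.31982421875), 83.29638671875)
scene white ((596.9939575195312, -61.477569580078125), (499.5824279785156, 312.4266052246094), 82.28327178955078)
rail 743 [0.13575914 0.62056277] [ 0.57388075 -0.3019852   0.2608883 ] [0.64849659 0.17172011 0.28037627]
bar 326 [-0.13757576  0.02084765] [ 0.51836603 -0.08368016  0.07821693] [ 0.69944051 -0.04237112  0.10122367]
```

```bash
cat >> h.py <<'E'
from scipy.spatial.transform import Rotation as Ro
from scipy.linalg import logm
X=np.array([.9906,-.1365,0]);Y=np.array([.1365,.9906,0]);Z=np.array([0,0,1.]); O=np.array([.580,-.064,0])
def hob(x,y,z): return O+x*X+y*Y+z*Z
def Rt(a):
    a=np.radians(a); z=np.sin(a)*X-np.cos(a)*Z; return np.stack([Y,np.cross(z,Y),z],1)
def tool():
    o=get_obs(); q=o['tool_rot']; return o,np.array(o['eef_pos']),Ro.from_quat([q[1],q[2],q[3],q[0]]).as_matrix()
def plan(g,a,back=0,n=None,off=.054):
    """grasp-point world g, tilt a deg, extra back-off; prints screw per row"""
    o,p,R=tool(); Rg=Rt(a); pg=np.array(g)-(off+back)*Rg[:,2]
    T=np.eye(4);T[:3,:3]=R.T@Rg;T[:3,3]=R.T@(pg-p)
    L=logm(T).real; w=np.array([L[2,1],L[0,2],L[1,0]]); v=L[:3,3]
    m=max(np.linalg.norm(w)/.11,np.linalg.norm(v)/.035); n=n or int(np.ceil(m))
    print('t',round(o['t'],2),'tcp',p.round(4),'goal tcp',pg.round(4),'dist',np.linalg.norm(pg-p).round(4),'n>=',m.round(1))
    print('rows',n,(w/n).round(4),(v/n).round(4),'| total turn',w.round(4),'shift',T[:3,3].round(4))
def stat():
    o,p,R=tool(); g=p+.054*R[:,2]; d=g-O
    print('t',round(o['t'],2),'grasp hob',np.array([d@X,d@Y,d[2]]).round(4),'tilt',np.degrees(np.arctan2(R[:,2]@X,-R[2,2])).round(1),'F',np.round(o['contact_force'],1),'w',round(o['gripper_width'],3),'q',np.round(o['q'],2))
E
python3 - <<'E'
from h import *
stat()
plan(hob(-.045,0,.16),45,back=.06)
plan(hob(-.045,0,.25),0,back=.06)
E
```

```text
t 0.35 grasp hob [-0.3622  0.6218  0.2497] tilt -0.0 F [ 0.1 -0.3 -0.3] w 0.998 q [-1.21  0.48  0.02  1.56 -0.01  1.11 -0.08]
t 0.35 tcp [0.3061 0.6015 0.3037] goal tcp [ 0.4556 -0.0469  0.2406] dist 0.6683 n>= 19.3
rows 20 [-0.0389  0.0066 -0.0158] [-0.029  0.015  0.009] | total turn [-0.7779  0.1315 -0.3163] shift [-0.51    0.4273  0.0633]
t 0.35 tcp [0.3061 0.6015 0.3037] goal tcp [ 0.5354 -0.0579  0.364 ] dist 0.7007 n>= 20.1
rows 21 [-0.      0.     -0.0159] [-0.0268  0.0199 -0.0029] | total turn [-0.      0.0005 -0.3339] shift [-0.4836  0.5034 -0.0601]
```

Run:
```python
from h import *
plan([.45,-.045,.25],0,n=20)
```

```text
t 0.35 tcp [0.3061 0.6015 0.3037] goal tcp [ 0.45  -0.045  0.304] dist 0.6623 n>= 19.0
rows 20 [-0.      0.     -0.0167] [-0.0288  0.0166 -0.    ] | total turn [-0.      0.0005 -0.3339] shift [-5.109e-01  4.215e-01 -1.000e-04]
```

```bash
python3 -m creep '[[[0,0,-0.0167,-0.0288,0.0166,0,0.0854],[0,0,-0.0167,-0.0288,0.0166,0,0.0854],[0,0,-0.0167,-0.0288,0.0166,0,0.0854],[0,0,-0.0167,-0.0288,0.0166,0,0.0854],[0,0,-0.0167,-0.0288,0.0166,0,0.0854],[0,0,-0.0167,-0.0288,0.0166,0,0.0854],[0,0,-0.0167,-0.0288,0.0166,0,0.0854],[0,0,-0.0167,-0.0288,0.0166,0,0.0854],[0,0,-0.0167,-0.0288,0.0166,0,0.0854],[0,0,-0.0167,-0.0288,0.0166,0,0.0854]]]' 20; python3 -c "
from h import *
stat();plan([.45,-.045,.25],0);plan(hob(-.06,0,.18),45,back=.06)"
```

```text
t: 1.18
eef_pos: [0.3471, 0.2661, 0.3012]
tool_rot: [-0.002, 0.8, 0.6, 0.001]
contact_force: [1.6, -0.7, -0.3]
gripper_width: 1.002
t 1.18 grasp hob [-0.2758  0.2955  0.2472] tilt -0.1 F [ 1.6 -0.7 -0.3] w 1.002 q [-0.88  0.08  0.09  2.1  -0.01  0.96  0.51]
t 1.18 tcp [0.3471 0.2661 0.3012] goal tcp [ 0.45  -0.045  0.304] dist 0.3277 n>= 9.4
rows 10 [-0.0002 -0.0005 -0.0147] [-0.0283  0.0166 -0.0004] | total turn [-0.0021 -0.005  -0.1466] shift [-0.2699  0.1858 -0.0045]
t 1.18 tcp [0.3471 0.2661 0.3012] goal tcp [ 0.4407 -0.0448  0.2606] dist 0.3272 n>= 9.4
rows 10 [-0.0786  0.0053 -0.0141] [-0.0286  0.0134  0.0097] | total turn [-0.786   0.0528 -0.1409] shift [-0.2725  0.1769  0.0389]
```

```bash
python3 -m creep '[[[-0.05,0,-0.0147,-0.0283,0.0166,0,0.0854],[-0.05,0,-0.0147,-0.0283,0.0176,0.001,0.0854],[-0.05,0,-0.0147,-0.0283,0.0176,0.002,0.0854],[-0.05,0,-0.0147,-0.0283,0.0176,0.003,0.0854],[-0.05,0,-0.0147,-0.0283,0.0166,0.003,0.0854],[-0.05,0,-0.0147,-0.0283,0.0166,0.003,0.0854],[-0.05,0,-0.0147,-0.0283,0.0166,0.003,0.0854],[-0.05,0,-0.0147,-0.0283,0.0166,0.003,0.0854]]]' 20; python3 -c "
from h import *
stat();plan(hob(-.06,0,.18),45,back=.06);plan(hob(-.045,0,.085),45,back=.06)"
```

```text
t: 1.85
eef_pos: [0.4303, 0.0003, 0.3099]
tool_rot: [0.163, 0.746, 0.634, 0.127]
contact_force: [0.5, 0.1, -0.2]
gripper_width: 1.002
t 1.85 grasp hob [-0.1352  0.0418  0.2605] tilt 23.8 F [ 0.5  0.1 -0.2] w 1.002 q [-0.62 -0.13  0.34  2.33  0.42  0.6   0.82]
t 1.85 tcp [4.303e-01 3.000e-04 3.099e-01] goal tcp [ 0.4407 -0.0448  0.2606] dist 0.0676 n>= 3.4
rows 4 [-0.0923  0.0077 -0.0035] [-0.0107 -0.0035  0.0127] | total turn [-0.3692  0.0308 -0.014 ] shift [-0.0419 -0.004   0.0529]
t 1.85 tcp [4.303e-01 3.000e-04 3.099e-01] goal tcp [ 0.4556 -0.0469  0.1656] dist 0.1538 n>= 4.4
rows 5 [-0.0738  0.0062 -0.0028] [-0.0084 -0.0111  0.0276] | total turn [-0.3692  0.0308 -0.014 ] shift [-0.0398 -0.0287  0.1458]
```

```bash
python3 -m creep '[[[-0.05,0.006,-0.003,-0.0105,-0.0005,0.02,0.07],[-0.05,0.006,-0.003,-0.0105,-0.0005,0.02,0.06],[-0.05,0.006,-0.003,-0.0105,-0.0005,0.02,0.06],[-0.05,0.006,-0.003,-0.0105,-0.0005,0.02,0.06]]]' 20; python3 -c "
from h import *
stat();plan(hob(-.045,0,.085),35,back=.06);plan(hob(-.045,0,.085),35)"
```

```text
t: 2.18
eef_pos: [0.4549, -0.0442, 0.2624]
tool_rot: [0.227, 0.728, 0.621, 0.182]
contact_force: [-0.2, -0.1, 0.5]
gripper_width: 0.7
t 2.18 grasp hob [-0.0966  0.001   0.2175] tilt 33.8 F [-0.2 -0.1  0.5] w 0.7 q [-0.27 -0.01  0.13  2.43  0.87  0.24  0.47]
t 2.18 tcp [ 0.4549 -0.0442  0.2624] goal tcp [ 0.4706 -0.0489  0.1784] dist 0.0856 n>= 2.4
rows 3 [-0.007   0.0093 -0.004 ] [-0.0005 -0.0114  0.0262] | total turn [-0.0211  0.0278 -0.0119] shift [-0.0007 -0.0332  0.0788]
t 2.18 tcp [ 0.4549 -0.0442  0.2624] goal tcp [ 0.5047 -0.0536  0.1292] dist 0.1424 n>= 4.1
rows 5 [-0.0042  0.0056 -0.0024] [-0.0002 -0.0067  0.0277] | total turn [-0.0211  0.0278 -0.0119] shift [ 0.0009 -0.032   0.1388]
```

```bash
python3 -m creep '[[[-0.005,0.007,-0.003,0,-0.01,0.026,0.06],[-0.005,0.007,-0.003,0,-0.01,0.026,0.06],[-0.005,0.007,-0.003,0,-0.01,0.026,0.06],[0,0,0,0,0,0,0.06]]]' 20; python3 -c "
from h import *
stat();plan(hob(-.045,0,.085),35)
save(cam('wrist')[0],'w1')
c=cam('scene');cv2.imwrite('pics/s1.png',cv2.resize(c[0]['color'][130:330,180:440],None,fx=3,fy=3)[...,::-1])"
```

```text
t: 2.52
eef_pos: [0.4642, -0.0528, 0.2275]
tool_rot: [0.238, 0.725, 0.622, 0.177]
contact_force: [-0.8, -0.9, -0.8]
gripper_width: 0.706
t 2.52 grasp hob [-0.0858 -0.0073  0.183 ] tilt 34.4 F [-0.8 -0.9 -0.8] w 0.706 q [ 0.07  0.1  -0.21  2.43  1.43  0.22 -0.08]
t 2.52 tcp [ 0.4642 -0.0528  0.2275] goal tcp [ 0.5047 -0.0536  0.1292] dist 0.1063 n>= 3.0
rows 4 [-0.0025  0.0119 -0.0001] [ 0.0018 -0.0057  0.0259] | total turn [-0.0099  0.0476 -0.0002] shift [ 0.0097 -0.0223  0.1035]
```

View pics/w1.png

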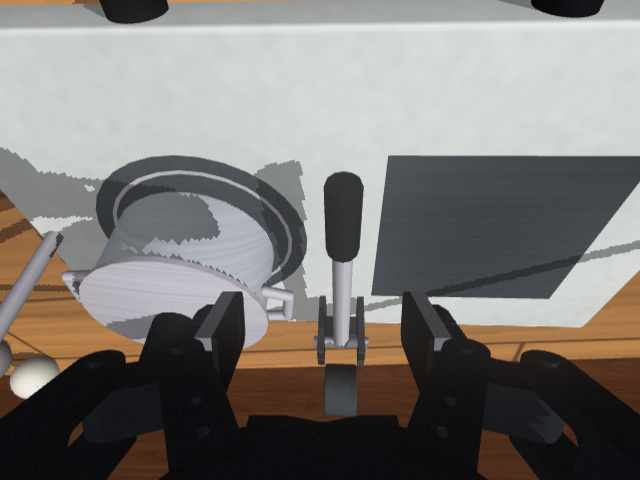

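View pics/s1.png

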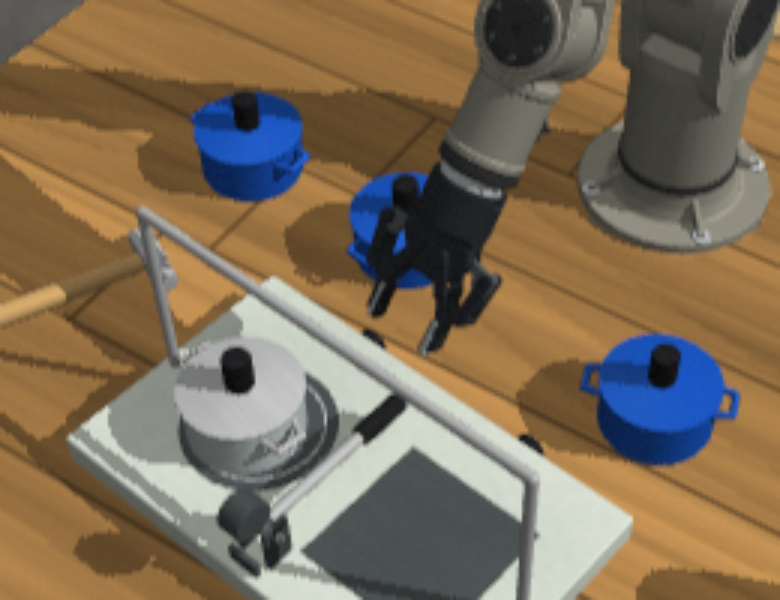

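```bash
python3 -m creep '[[[0.06,0.012,0,0.002,0.004,0.01,0.06],[0.06,0.012,0,0.002,0.003,0.01,0.06],[0.06,0.012,0,0.002,0.002,0.01,0.06],[0.06,0.012,0,0.002,0,0.01,0.06]]]' 20; python3 -c "
from h import *
stat();plan(hob(-.045,0,.085),22)"
```

```text
t: 2.95
eef_pos: [0.4823, -0.051, 0.2123]
tool_rot: [0.175, 0.738, 0.637, 0.138]
contact_force: [-0.0, -0.5, -0.3]
gripper_width: 0.704
t 2.95 grasp hob [-0.0751 -0.0017  0.1637] tilt 25.7 F [-0.  -0.5 -0.3] w 0.704 q [ 0.19  0.18 -0.3   2.32  0.71  0.27  0.68]
t 2.95 tcp [ 0.4823 -0.051   0.2123] goal tcp [ 0.5154 -0.0551  0.1351] dist 0.0841 n>= 2.4
rows 3 [ 0.0217  0.0077 -0.0016] [ 0.0005 -0.0003  0.028 ] | total turn [ 0.0652  0.0232 -0.0049] shift [ 0.0024 -0.0036  0.084 ]
```

```bash
python3 -m creep '[[[0.022,0.0077,0,0.0005,0,0.021,0.06],[0.022,0.0077,0,0.0005,0,0.021,0.06],[0.022,0.0077,0,0.0005,0,0.021,0.06],[0,0,0,0,0,0.008,0.06],[0,0,0,0,0,0,0.06]]]' 20; python3 -c "
from h import *
stat();plan(hob(-.045,0,.085),22)"
```

```text
t: 3.37
eef_pos: [0.5182, -0.0513, 0.1517]
tool_rot: [0.144, 0.741, 0.643, 0.129]
contact_force: [0.2, 0.4, 0.4]
gripper_width: 0.7
t 3.37 grasp hob [-0.0424  0.0044  0.1017] tilt 22.3 F [0.2 0.4 0.4] w 0.7 q [ 0.16  0.36 -0.25  2.26  0.81  0.21  0.61]
t 3.37 tcp [ 0.5182 -0.0513  0.1517] goal tcp [ 0.5154 -0.0551  0.1351] dist 0.0173 n>= 0.5
rows 1 [ 0.005  -0.0051 -0.0046] [-0.0042 -0.0084  0.0145] | total turn [ 0.005  -0.0051 -0.0046] shift [-0.0043 -0.0084  0.0145]
```

```bash
python3 -m creep '[[[0.005,0,0,-0.003,-0.005,0.008,0.06],[0,0,0,-0.002,-0.004,0.007,0.06],[0,0,0,0,0,0,0.06]]]' 20; python3 -c "
from h import *
stat();plan(hob(-.045,0,.085),22)
save(cam('wrist')[0],'w2')"
```

```text
t: 3.62
eef_pos: [0.5166, -0.0539, 0.1372]
tool_rot: [0.144, 0.74, 0.645, 0.129]
contact_force: [-0.8, -0.1, 0.4]
gripper_width: 0.705
t 3.62 grasp hob [-0.0437  0.0016  0.0872] tilt 22.3 F [-0.8 -0.1  0.4] w 0.705 q [ 0.14  0.38 -0.22  2.27  0.93  0.18  0.49]
t 3.62 tcp [ 0.5166 -0.0539  0.1372] goal tcp [ 0.5154 -0.0551  0.1351] dist 0.0027 n>= 0.1
rows 1 [ 0.0046 -0.0048 -0.0008] [-0.0013 -0.0018  0.0016] | total turn [ 0.0046 -0.0048 -0.0008] shift [-0.0013 -0.0018  0.0016]
```

View pics/w2.png

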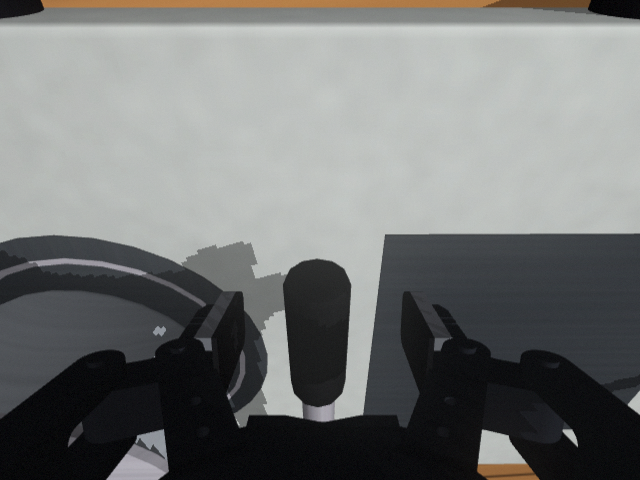

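The sleeve at (318,330) stands between the pads at (225,340) and (418,335), so I close.

```bash
python3 -m creep '[[[0,0,0,0,0,0,0.015],[0,0,0,0,0,0,0.015],[0,0,0,0,0,0,0.015],[0,0,0,0,0,0,0.015],[0,0,0,0,0,0,0.015],[0,0,0,0,0,0,0.015]]]' 20; python3 -c "
from h import *
stat()
import numpy as np
for th in (.15,.3,.45,.6,.75):
    plan(hob(.13-.175*np.cos(th),0,.085+.175*np.sin(th)),22+10*th)"
```

```text
t: 4.17
eef_pos: [0.5174, -0.0556, 0.1423]
tool_rot: [0.148, 0.74, 0.644, 0.128]
contact_force: [0.0, -1.1, -1.0]
gripper_width: 0.248
t 4.17 grasp hob [-0.0425 -0.0003  0.0925] tilt 22.6 F [ 0.  -1.1 -1. ] w 0.248 q [ 0.15  0.37 -0.23  2.27  0.93  0.19  0.5 ]
t 4.17 tcp [ 0.5174 -0.0556  0.1423] goal tcp [ 0.516  -0.0552  0.1607] dist 0.0184 n>= 0.5
rows 1 [-0.0162  0.0007 -0.0011] [ 0.0002  0.0059 -0.0174] | total turn [-0.0162  0.0007 -0.0011] shift [ 0.0002  0.0058 -0.0175]
t 4.17 tcp [ 0.5174 -0.0556  0.1423] goal tcp [ 0.5206 -0.0558  0.1857] dist 0.0434 n>= 1.2
rows 2 [-0.0212  0.0003 -0.0005] [ 0.0001  0.0102 -0.0192] | total turn [-0.0424  0.0007 -0.0011] shift [ 0.0002  0.0196 -0.0388]
t 4.17 tcp [ 0.5174 -0.0556  0.1423] goal tcp [ 0.5288 -0.0569  0.2094] dist 0.0681 n>= 1.9
rows 2 [-0.0343  0.0004 -0.0005] [ 0.0001  0.0192 -0.0281] | total turn [-0.0685  0.0007 -0.0011] shift [ 0.0002  0.0364 -0.0575]
t 4.17 tcp [ 0.5174 -0.0556  0.1423] goal tcp [ 0.5406 -0.0586  0.2315] dist 0.0922 n>= 2.6
rows 3 [-0.0316  0.0002 -0.0004] [ 0.0001  0.0198 -0.0235] | total turn [-0.0947  0.0007 -0.0011] shift [ 0.0003  0.0558 -0.0733]
t 4.17 tcp [ 0.5174 -0.0556  0.1423] goal tcp [ 0.5556 -0.0606  0.2513] dist 0.1156 n>= 3.3
rows 4 [-0.0302  0.0002 -0.0003] [ 0.0001  0.0206 -0.0203] | total turn [-0.1209  0.0007 -0.0011] shift [ 0.0003  0.0774 -0.0858]
```

```bash
python3 -m creep '[[[0,0,0,0,0.003,-0.009,0.015],[0,0,0,0,0.004,-0.009,0.015],[-0.01,0,0,0,0.006,-0.010,0.015],[-0.01,0,0,0,0.007,-0.010,0.015],[-0.01,0,0,0,0.008,-0.0095,0.015],[-0.01,0,0,0,0.009,-0.0095,0.015]]]' 20; python3 -c "
from h import *
stat()
import numpy as np
for th in (.45,.6,.75,.85):
    plan(hob(.13-.175*np.cos(th),0,.085+.175*np.sin(th)),22+10*th)"
```

```text
t: 4.67
eef_pos: [0.5309, -0.0575, 0.2117]
tool_rot: [0.163, 0.736, 0.641, 0.142]
contact_force: [6.5, -3.4, -5.2]
gripper_width: 0.246
t 4.67 grasp hob [-0.0267 -0.0003  0.1627] tilt 25.0 F [ 6.5 -3.4 -5.2] w 0.246 q [ 0.36  0.27 -0.45  2.21  0.68  0.32  0.77]
t 4.67 tcp [ 0.5309 -0.0575  0.2117] goal tcp [ 0.5288 -0.0569  0.2094] dist 0.0031 n>= 0.2
rows 1 [-0.027  -0.0005 -0.0014] [ 0.0003 -0.0029  0.0011] | total turn [-0.027  -0.0005 -0.0014] shift [ 0.0003 -0.0029  0.0011]
t 4.67 tcp [ 0.5309 -0.0575  0.2117] goal tcp [ 0.5406 -0.0586  0.2315] dist 0.0221 n>= 0.6
rows 1 [-0.0532 -0.0005 -0.0014] [ 0.0003  0.0175 -0.0134] | total turn [-0.0532 -0.0005 -0.0014] shift [ 0.0003  0.0171 -0.0139]
t 4.67 tcp [ 0.5309 -0.0575  0.2117] goal tcp [ 0.5556 -0.0606  0.2513] dist 0.0468 n>= 1.3
rows 2 [-0.0397 -0.0002 -0.0007] [ 0.0002  0.0201 -0.0119] | total turn [-0.0793 -0.0004 -0.0014] shift [ 0.0004  0.0392 -0.0254]
t 4.67 tcp [ 0.5309 -0.0575  0.2117] goal tcp [ 0.5672 -0.0622  0.263 ] dist 0.063 n>= 1.8
rows 2 [-0.0484 -0.0002 -0.0007] [ 0.0002  0.0281 -0.0142] | total turn [-0.0968 -0.0004 -0.0015] shift [ 0.0004  0.0548 -0.0311]
```

Going well (θ≈0.45). I continue to about 0.8.

```bash
python3 -m creep '[[[-0.02,0,0,0,0.009,-0.007,0.015],[-0.02,0,0,0,0.010,-0.007,0.015],[-0.02,0,0,0,0.010,-0.0065,0.015],[-0.02,0,0,0,0.010,-0.006,0.015],[-0.01,0,0,0,0.009,-0.005,0.015]]]' 20; python3 -c "
from h import *
stat()
for n in ('scene','wrist'): save(cam(n)[0],n+'3')
import numpy as np
for th in (.75,.85):
    plan(hob(.13-.175*np.cos(th),0,.085+.175*np.sin(th)),22+10*th)"
```

```text
t: 5.08
eef_pos: [0.5619, -0.0619, 0.2653]
tool_rot: [0.198, 0.728, 0.633, 0.175]
contact_force: [12.5, -1.8, -15.8]
gripper_width: 0.243
t 5.08 grasp hob [ 0.0093 -0.0003  0.2189] tilt 30.6 F [ 12.5  -1.8 -15.8] w 0.243 q [ 0.39  0.22 -0.48  2.15  0.64  0.33  0.82]
t 5.18 tcp [ 0.5625 -0.062   0.2663] goal tcp [ 0.5556 -0.0606  0.2513] dist 0.0166 n>= 0.5
rows 1 [ 0.0211 -0.0023 -0.003 ] [ 0.0004 -0.0136  0.0095] | total turn [ 0.0211 -0.0023 -0.003 ] shift [ 0.0004 -0.0137  0.0093]
t 5.18 tcp [ 0.5625 -0.062   0.2663] goal tcp [ 0.5672 -0.0622  0.263 ] dist 0.0058 n>= 0.2
rows 1 [ 0.0036 -0.0023 -0.003 ] [0.0004 0.0024 0.0052] | total turn [ 0.0036 -0.0023 -0.003 ] shift [0.0004 0.0023 0.0052]
```

View pics/scene3.png

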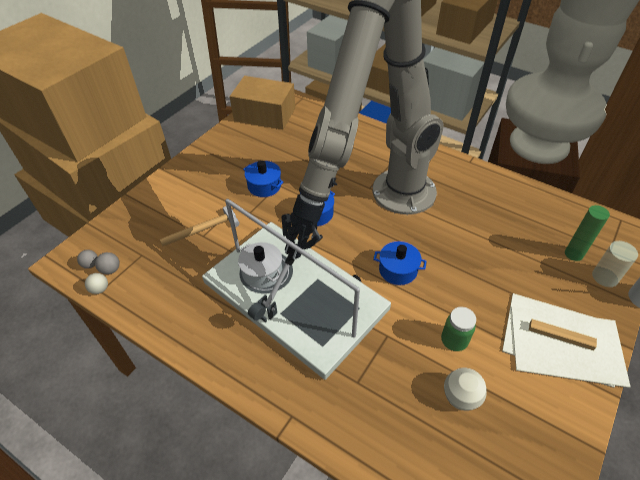

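```bash
python3 -m creep '[[[0,0,0,0,0,0,0.06],[0,0,0,0,0,0,0.06],[0,0,0,0,0,0,0.06],[0,0,0,0,0,0,0.06],[0,0,0,0,0,-0.01,0.06],[0,0,0,0,0,-0.015,0.06],[0,0,0,0,0,-0.015,0.06]]]' 20; python3 -c "
from h import *
stat()
c=cam('scene');cv2.imwrite('pics/s4.png',cv2.resize(c[0]['color'][130:330,180:440],None,fx=3,fy=3)[...,::-1])"
```

```text
t: 5.77
eef_pos: [0.5415, -0.0574, 0.2994]
tool_rot: [0.197, 0.727, 0.634, 0.175]
contact_force: [-0.3, 0.4, -0.1]
gripper_width: 0.702
t 5.77 grasp hob [-0.0116  0.0016  0.2529] tilt 30.5 F [-0.3  0.4 -0.1] w 0.702 q [ 0.48  0.14 -0.57  2.15  0.47  0.38  0.98]
```

View pics/s4.png

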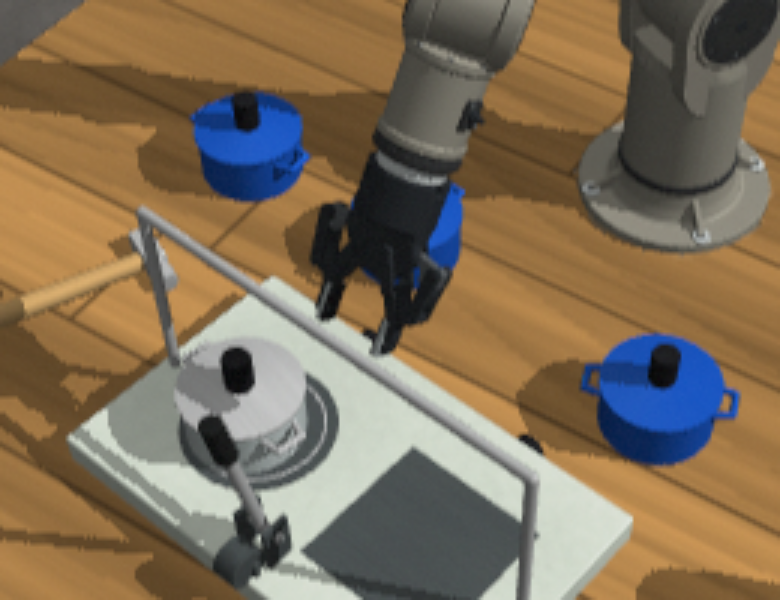

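The stop arm is open, sleeve at (215,440) in the crop, leaning back on its stop. Next is the knob.

```bash
python3 -c "
from h import *
stat()
plan(hob(.039,-.115,.147),45,back=.09)"
```

```text
t 5.82 grasp hob [-0.0116  0.0019  0.2554] tilt 30.7 F [-1.1  0.4  2.5] w 0.702 q [ 0.48  0.13 -0.57  2.15  0.47  0.38  0.98]
t 5.82 tcp [ 0.5414 -0.057   0.3019] goal tcp [ 0.5021 -0.1693  0.2488] dist 0.1303 n>= 3.7
rows 4 [-0.0623 -0.0012 -0.    ] [-0.0292 -0.0128  0.0068] | total turn [-0.2492 -0.0049 -0.    ] shift [-0.1168 -0.0475  0.033 ]
```

```bash
python3 -m creep '[[[-0.04,0,0,-0.0195,-0.0085,0.0045,0.06],[-0.04,0,0,-0.0195,-0.0085,0.0045,0.06],[-0.04,0,0,-0.0195,-0.0085,0.0045,0.06],[-0.04,0,0,-0.0195,-0.0085,0.0045,0.06],[-0.04,0,0,-0.0195,-0.0085,0.0045,0.06],[-0.04,0,0,-0.0195,-0.0085,0.0045,0.06]]]' 20; python3 -c "
from h import *
stat()
plan(hob(.039,-.115,.147),45,back=.09)"
```

```text
t: 6.32
eef_pos: [0.5176, -0.1272, 0.2682]
tool_rot: [0.255, 0.709, 0.621, 0.214]
contact_force: [0.2, -0.9, -0.1]
gripper_width: 0.704
t 6.32 grasp hob [-0.0193 -0.0717  0.2261] tilt 38.8 F [ 0.2 -0.9 -0.1] w 0.704 q [ 0.92  0.2  -0.87  2.27  1.32  0.18  0.31]
t 6.32 tcp [ 0.5176 -0.1272  0.2682] goal tcp [ 0.5021 -0.1693  0.2488] dist 0.0489 n>= 1.4
rows 2 [-0.0537  0.0049  0.0046] [-0.0219 -0.0102  0.0041] | total turn [-0.1074  0.0097  0.0092] shift [-0.0436 -0.02    0.0095]
```

```bash
python3 -c "
from h import *
plan(hob(.039,-.115,.147),38,back=.07)"
```

```text
t 6.32 tcp [ 0.5176 -0.1272  0.2682] goal tcp [ 0.5273 -0.1728  0.2447] dist 0.0522 n>= 1.5
rows 2 [0.0074 0.0051 0.0043] [-0.0219 -0.0012  0.0142] | total turn [0.0148 0.0102 0.0086] shift [-0.0436 -0.0028  0.0286]
```

```bash
python3 -m creep '[[[0.005,0.003,0.003,-0.011,0,0.007,0.06],[0.005,0.003,0.003,-0.011,0,0.007,0.06],[0.005,0.003,0.003,-0.011,0,0.007,0.06],[0,0,0,-0.011,0,0.007,0.06]]]' 20; python3 -c "
from h import *
stat()
plan(hob(.039,-.115,.147),38,back=.07)
save(cam('wrist')[0],'w5')"
```

```text
t: 6.65
eef_pos: [0.5276, -0.1739, 0.2441]
tool_rot: [0.244, 0.712, 0.622, 0.215]
contact_force: [0.0, 0.2, -0.5]
gripper_width: 0.701
t 6.65 grasp hob [-0.0037 -0.1158  0.2015] tilt 37.9 F [ 0.   0.2 -0.5] w 0.701 q [ 1.03  0.32 -0.9   2.23  1.41  0.18  0.34]
t 6.65 tcp [ 0.5276 -0.1739  0.2441] goal tcp [ 0.5273 -0.1728  0.2447] dist 0.0013 n>= 0.0
rows 1 [-0.0009 -0.0031  0.0009] [ 0.001   0.0001 -0.0008] | total turn [-0.0009 -0.0031  0.0009] shift [ 0.001   0.0001 -0.0008]
```

View pics/w5.png

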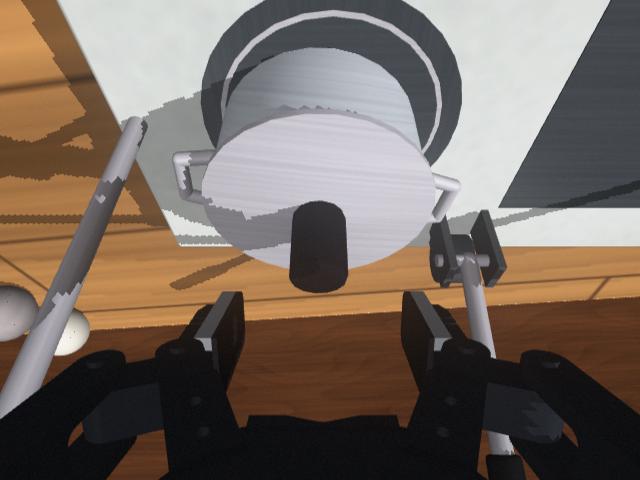

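Knob at (319,245) is centred between the pads (x≈225 and 415). I advance along the tool.

```bash
python3 -m creep '[[[0,0,0,0,0,0.012,0.06],[0,0,0,0,0,0.012,0.06],[0,0,0,0,0,0.012,0.06],[0,0,0,0,0,0.012,0.06],[0,0,0,0,0,0.01,0.06]]]' 20; python3 -c "
from h import *
stat()
plan(hob(.039,-.115,.147),38)
save(cam('wrist')[0],'w6')"
```

```text
t: 7.12
eef_pos: [0.5635, -0.1817, 0.1953]
tool_rot: [0.244, 0.714, 0.62, 0.214]
contact_force: [0.2, -0.6, 0.3]
gripper_width: 0.699
t 7.12 grasp hob [ 0.0329 -0.1188  0.1527] tilt 37.9 F [ 0.2 -0.6  0.3] w 0.699 q [ 0.99  0.5  -0.9   2.19  1.8   0.3   0.01]
t 7.12 tcp [ 0.5635 -0.1817  0.1953] goal tcp [ 0.57   -0.1787  0.1896] dist 0.0092 n>= 0.3
rows 1 [-0.0014 -0.001  -0.0052] [0.0039 0.0012 0.0082] | total turn [-0.0014 -0.001  -0.0052] shift [0.0039 0.0012 0.0082]
```

View pics/w6.png

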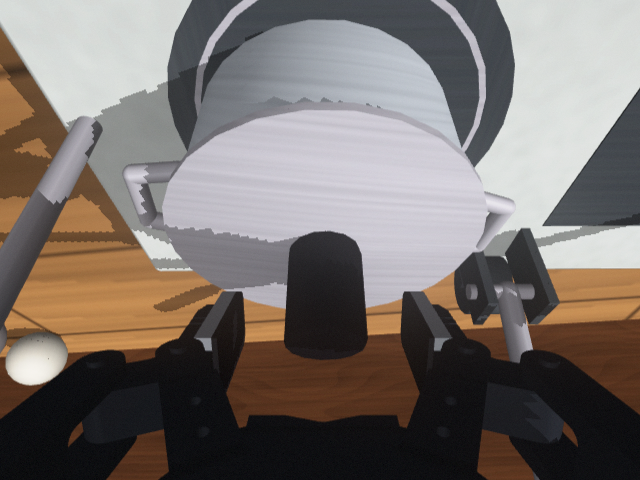

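```bash
python3 -m creep '[[[0,0,0,0.002,0.0005,0.005,0.06],[0,0,0,0.001,0.0005,0.004,0.06],[0,0,0,0,0,0,0.05],[0,0,0,0,0,0,0.02],[0,0,0,0,0,0,0.02],[0,0,0,0,0,0,0.02],[0,0,0,0,0,0,0.02],[0,0,0,0,0,0,0.02],[0,0,0,0,0,0,0.02]]]' 50; python3 -c "
from h import *
stat()
save(cam('wrist')[0],'w7')
c=cam('scene');cv2.imwrite('pics/s7.png',cv2.resize(c[0]['color'][130:330,180:440],None,fx=3,fy=3)[...,::-1])"
```

```text
t: 7.92
eef_pos: [0.5697, -0.1783, 0.1871]
tool_rot: [0.243, 0.715, 0.62, 0.214]
contact_force: [1.5, -0.9, -2.7]
gripper_width: 0.341
t 7.92 grasp hob [ 0.0385 -0.1145  0.1444] tilt 37.7 F [ 1.5 -0.9 -2.7] w 0.341 q [ 0.98  0.53 -0.91  2.18  1.83  0.33 -0.01]
```

View pics/w7.png

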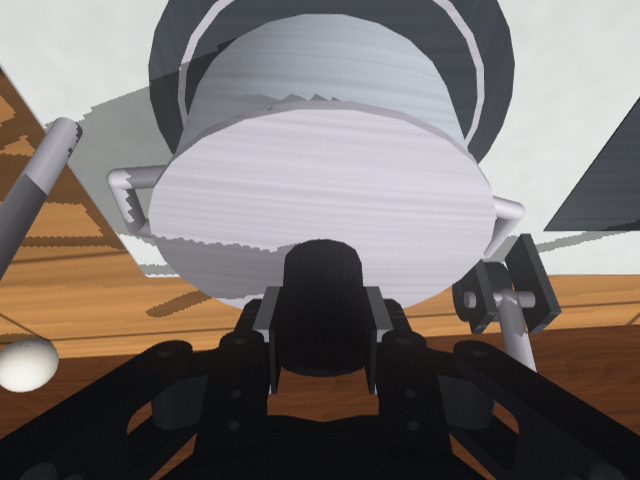

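View pics/s7.png

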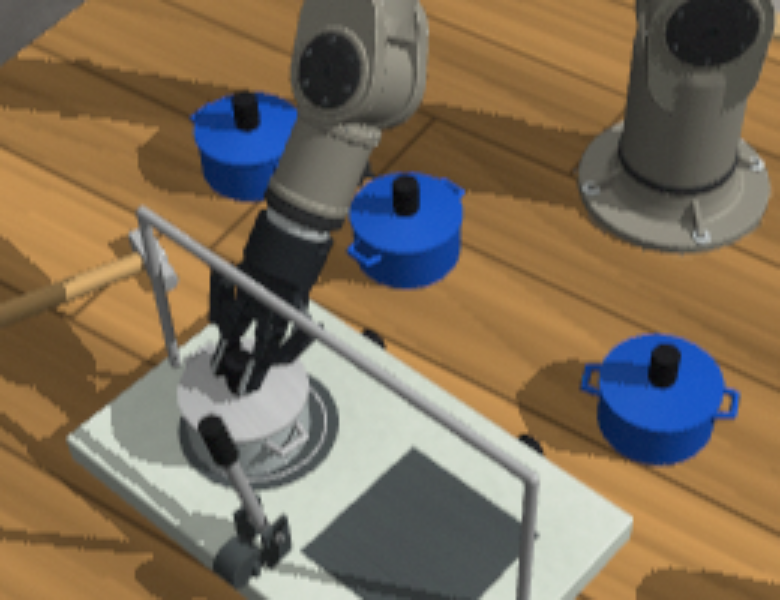

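```bash
python3 -m creep '[[[0,0,0,0.006,0,0,0.02],[0,0,0,0.008,0,0,0.02],[0,0,0,0.008,0,0,0.02],[0,0,0,0.008,0,0,0.02]]]' 50; python3 -c "
from h import *
stat()
plan(hob(.030,.11,.1445),37.7)
"
```

```text
t: 8.35
eef_pos: [0.5737, -0.1525, 0.1873]
tool_rot: [0.246, 0.718, 0.617, 0.211]
contact_force: [-0.8, -3.2, -1.5]
gripper_width: 0.336
t 8.35 grasp hob [ 0.0389 -0.089   0.1446] tilt 37.8 F [-0.8 -3.2 -1.5] w 0.336 q [ 0.93  0.53 -0.94  2.19  1.82  0.39 -0.07]
t 8.35 tcp [ 0.5737 -0.1525  0.1873] goal tcp [0.592  0.0454 0.1872] dist 0.1987 n>= 5.7
rows 6 [ 0.0002  0.0015 -0.0019] [ 0.0331 -0.0014 -0.001 ] | total turn [ 0.001   0.009  -0.0112] shift [ 0.1984 -0.0092 -0.0071]
```

```bash
python3 -m creep '[[[0,0.0005,-0.0007,0.01,-0.0005,-0.0004,0.02],[0,0.0005,-0.0007,0.01,-0.0005,-0.0004,0.02],[0,0.0005,-0.0007,0.01,-0.0005,-0.0004,0.02],[0,0.0005,-0.0007,0.01,-0.0005,-0.0004,0.02],[0,0.0005,-0.0007,0.01,-0.0005,-0.0004,0.02],[0,0.0005,-0.0007,0.01,-0.0005,-0.0004,0.02],[0,0.0005,-0.0007,0.01,-0.0005,-0.0004,0.02]]]' 50; python3 -c "
from h import *
stat()
plan(hob(.030,.11,.1445),37.7)
"
```

```text
t: 8.93
eef_pos: [0.5798, -0.0735, 0.1872]
tool_rot: [0.244, 0.715, 0.62, 0.212]
contact_force: [0.3, -3.1, -2.1]
gripper_width: 0.337
t 8.93 grasp hob [ 0.0341 -0.0096  0.1445] tilt 37.7 F [ 0.3 -3.1 -2.1] w 0.337 q [ 0.8   0.55 -1.    2.21  1.8   0.53 -0.17]
t 8.93 tcp [ 0.5798 -0.0735  0.1872] goal tcp [0.592  0.0454 0.1872] dist 0.1195 n>= 3.4
rows 4 [ 0.0001  0.0009 -0.0012] [ 0.0299 -0.0009 -0.0007] | total turn [ 0.0006  0.0034 -0.005 ] shift [ 0.1194 -0.0039 -0.0029]
```

```bash
python3 -m creep '[[[0,0.0003,-0.0004,0.01,-0.0003,-0.0002,0.02],[0,0.0003,-0.0004,0.01,-0.0003,-0.0002,0.02],[0,0.0003,-0.0004,0.01,-0.0003,-0.0002,0.02],[0,0.0003,-0.0004,0.01,-0.0003,-0.0002,0.02],[0,0.0003,-0.0004,0.01,-0.0003,-0.0002,0.02],[0,0.0003,-0.0004,0.01,-0.0003,-0.0002,0.02],[0,0.0003,-0.0004,0.01,-0.0003,-0.0002,0.02]]]' 50; python3 -c "
from h import *
stat()
plan(hob(.030,.11,.1445),37.7)
"
```

```text
t: 9.52
eef_pos: [0.5878, 0.0035, 0.1873]
tool_rot: [0.244, 0.714, 0.621, 0.212]
contact_force: [-0.5, -4.6, 0.4]
gripper_width: 0.335
t 9.52 grasp hob [0.0316 0.0678 0.1446] tilt 37.8 F [-0.5 -4.6  0.4] w 0.335 q [ 0.65  0.57 -1.04  2.2   1.75  0.66 -0.25]
t 9.52 tcp [0.5878 0.0035 0.1873] goal tcp [0.592  0.0454 0.1872] dist 0.0421 n>= 1.2
rows 2 [ 0.0005  0.0012 -0.0009] [ 0.021  -0.0006 -0.0005] | total turn [ 0.0011  0.0024 -0.0019] shift [ 0.042  -0.0013 -0.001 ]
```

```bash
python3 -m creep '[[[0,0.0003,-0.0004,0.009,-0.0003,-0.0002,0.02],[0,0.0003,-0.0004,0.009,-0.0003,-0.0002,0.02],[0,0.0003,-0.0004,0.009,-0.0003,-0.0002,0.02],[0,0,0,0.006,0,0,0.02],[0,0,0,0.003,0,0,0.02],[0,0,0,0,0,0,0.02]]]' 50; python3 -c "
from h import *
stat()
plan(hob(.030,.11,.1445),37.7)
c=cam('scene');cv2.imwrite('pics/s8.png',cv2.resize(c[0]['color'][130:380,180:440],None,fx=2.4,fy=2.4)[...,::-1])
d=cam('scene')[0]
for n in ('scene','top'):
    c=cam(n);d=c[0]; P=depth_pts(*c)
    m=(P[...,2]>.108)&(P[...,2]<.122)&(P[...,0]>.5)&(P[...,0]<.72)&(P[...,1]>-.06)&(P[...,1]<.15)&(d['color'].max(-1)>90)
    m=cv2.morphologyEx(m.astype(np.uint8),cv2.MORPH_OPEN,np.ones((2,2)))>0
    Q=P[m]; D=Q-O; print(n,len(Q),'hob x',np.percentile(D@X,[1,99]).round(3),'hob y',np.percentile(D@Y,[1,99]).round(3))
    g=d['color'].astype(int).max(-1)
    m=(g<85)&(abs(P[...,2]-.045)<.006)
    Q=P[m]-O; x=Q@X;y=Q@Y; k=(x>-.09)&(x<.15)&(y>-.02)&(y<.23); print('plate',k.sum(),np.percentile(x[k],[2,98]).round(3),np.percentile(y[k],[2,98]).round(3))
"
```

```text
t: 10.02
eef_pos: [0.5919, 0.0472, 0.1872]
tool_rot: [0.243, 0.712, 0.623, 0.213]
contact_force: [-0.3, -4.3, -0.2]
gripper_width: 0.334
t 10.02 grasp hob [0.0296 0.112  0.1444] tilt 37.7 F [-0.3 -4.3 -0.2] w 0.334 q [ 0.56  0.6  -1.05  2.18  1.73  0.73 -0.28]
t 10.02 tcp [0.5919 0.0472 0.1872] goal tcp [0.592  0.0454 0.1872] dist 0.0018 n>= 0.1
rows 1 [ 0.0004 -0.0032  0.0019] [-0.0018  0.0004  0.0002] | total turn [ 0.0004 -0.0032  0.0019] shift [-0.0018  0.0004  0.0002]
scene 863 hob x [-0.026  0.092] hob y [0.06  0.177]
plate 837 [-0.046  0.11 ] [0.029 0.189]
top 372 hob x [-0.021  0.09 ] hob y [0.048 0.169]
plate 606 [-0.048  0.109] [0.031 0.189]
```

View pics/s8.png

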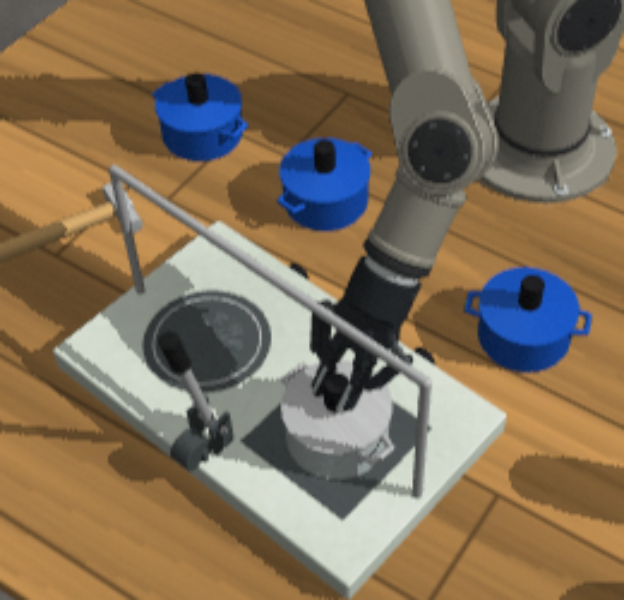

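```bash
python3 -m creep '[[[0,0,0,-0.0015,0,0,0.02],[0,0,0,0,0,0,0.02],[0,0,0,0,0,0,0.04],[0,0,0,0,0,0,0.06],[0,0,0,0,0,0,0.06],[0,0,0,0,0,0,0.06],[0,0,0,0,0,0,0.06],[0,0,0,0,0,0,0.06]]]' 20; python3 -c "
from h import *
stat();save(cam('wrist')[0],'w9')"
```

```text
t: 10.88
eef_pos: [0.5919, 0.0453, 0.1883]
tool_rot: [0.243, 0.712, 0.623, 0.215]
contact_force: [-0.2, -0.1, 0.7]
gripper_width: 0.701
t 10.88 grasp hob [0.03   0.1102 0.1457] tilt 37.8 F [-0.2 -0.1  0.7] w 0.701 q [ 0.57  0.59 -1.05  2.18  1.73  0.72 -0.28]
```

View pics/w9.png

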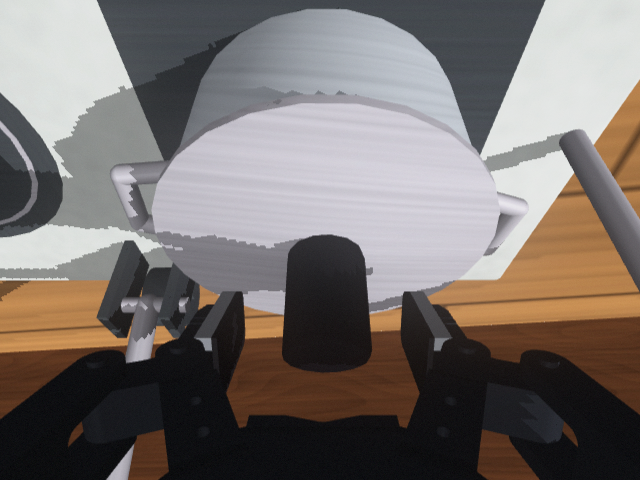

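The knob at (326,300) is free with gaps on both sides, so I retreat along the tool axis.

```bash
python3 -m creep '[[[0,0,0,0,0,-0.01,0.06],[0,0,0,0,0,-0.012,0.06],[0,0,0,0,0,-0.015,0.06],[0,0,0,0,0,-0.015,0.06],[0,0,0,0,0,-0.015,0.06],[0,0,0,0,0,-0.015,0.06],[0.02,0,0,0,0,-0.015,0.06],[0.02,0,0,0,0,-0.015,0.06],[0.02,0,0,0,0,-0.015,0.06],[0,0,0,0,0,0,0.06],[0,0,0,0,0,0,0.06]]]' 20; python3 -c "
from h import *
stat()
save(cam('wrist')[0],'w10')
c=cam('scene');cv2.imwrite('pics/s10.png',cv2.resize(c[0]['color'][130:380,180:440],None,fx=2.4,fy=2.4)[...,::-1])
for n in ('scene','top'):
    c=cam(n);d=c[0]; P=depth_pts(*c); save(d,n+'10'); D=P-O;x=D@X;y=D@Y;z=P[...,2]
    k=(x>-.06)&(x<.13)&(y>.02)&(y<.2)
    g=d['color'].max(-1)
    a=k&(abs(z-.157)<.006)&(g<60); b=k&(abs(z-.115)<.007)&(g>90)
    print(n,'knob',a.sum(),np.median(x[a]).round(4),np.median(y[a]).round(4),'lid x',np.percentile(x[b],[1,99]).round(3),'y',np.percentile(y[b],[1,99]).round(3),'z',np.median(z[a]).round(3))
"
```

```text
t: 11.85
eef_pos: [0.5074, 0.059, 0.2952]
tool_rot: [0.222, 0.717, 0.631, 0.194]
contact_force: [-0.7, -0.4, -0.1]
gripper_width: 0.704
t 11.85 grasp hob [-0.0583  0.1121  0.2506] tilt 34.3 F [-0.7 -0.4 -0.1] w 0.704 q [ 0.84  0.24 -1.31  2.22  1.1   0.58  0.17]
scene knob 74 0.031 0.1139 lid x [-0.031  0.091] y [0.055 0.175] z 0.155
top knob 80 0.026 0.1104 lid x [-0.032  0.089] y [0.051 0.171] z 0.157
```

View pics/s10.png

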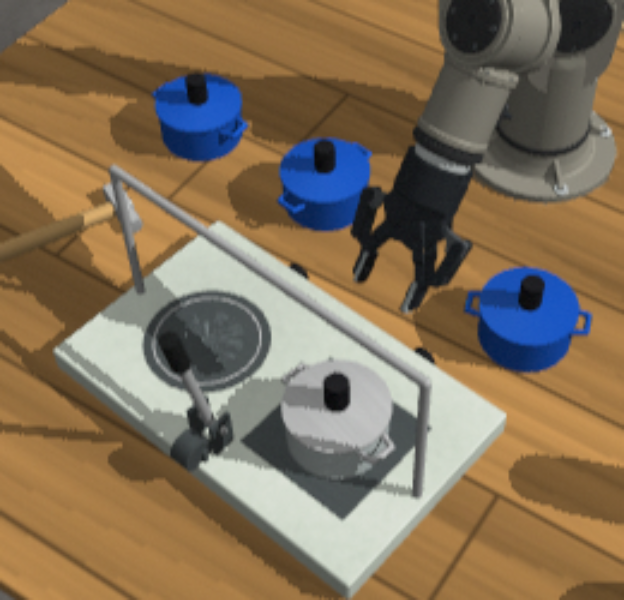

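View pics/top10.png

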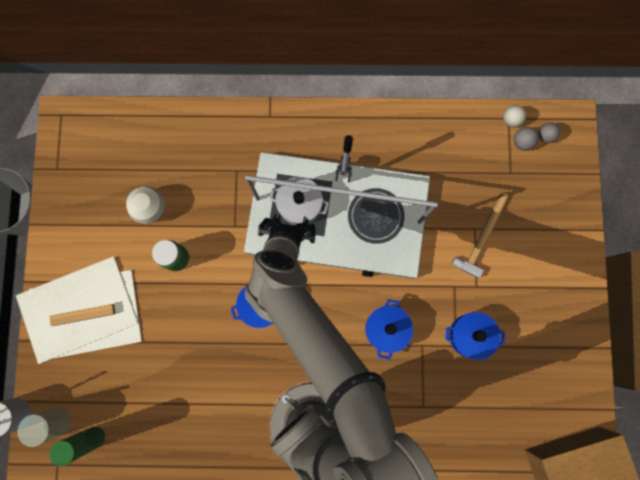

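The pot stands upright on the middle of the square plate, with its knob at (336,390) in the crop. The stop arm is open, the gripper is clear, and the bystanders have not moved. I hand in.

```bash
python3 -c "
from station import hand_in
print(hand_in())"
```

```text
the job is handed in; nothing more can be done
None
```

The job is done and handed in at about 12 s of the 54 s. I held the stop arm by its rubber sleeve, swung it up to about 0.84 rad and let go; it fell open onto its stop by itself. I then gripped the silver pot's knob with the gripper leaning back about 38°, slid the pot onto the square plate at constant height, and backed away.

**Last checks**
- **Pot position:** the knob was measured at hob x 26–31 mm, y 110–114 mm, against the plate's middle at 30 and 110. The two cameras disagreed by about 4–5 mm. The pot's height was unchanged from the start.
- **Stop arm:** it was still open in the last scene and top pictures.
- **Other things on the bench:** the jar, mallet, plaster ball and two of the blue pots looked unmoved. The third blue pot was partly hidden by the arm in the top view but looked unmoved in the scene view.
- **Forces:** the highest wrist force I read was about 20 N, during the lift of the stop arm. It read about 0 after the pot was released. No check failed.

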